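# Bring the square box into the spray booth and hold the visor at the working mark

## Task

Turn the spray booth's turntable one position, whichever way brings the square wooden box into the booth, and let it click home with the visor still shut and every box still on its pad. Then lift the sprung visor at its handle bar until its pointer stands at the single dark working mark on the cheek's curved edge (about 26 degrees up from shut; do not swing it wide open) and finish while still holding it there, so that a colleague can reach in with the airbrush. Leave the other things on the bench alone.

Things in the scene. Friction and masses are not known exactly. Their poses are not given: they have to be found in the camera images.
- booth: Bench spray booth, fixed: grey base board 427 x 400 x 18 mm, clear side cheeks, white filter box 244 mm high along the back, sloping clear visor as roof. Origin: on the bench under the turntable's axis; x from the open front (robot's side) into the booth, y left. Cheeks and visor lip begin at x = 60 mm, the lip 115 mm up: boxes and posts pass under it. Position and yaw vary.
- axis_top (a point): Middle of the round aluminium turntable's top (320 mm across, top 44 mm above the bench, front half outside the booth). Four round rubber pads (88 mm across, 2 mm thick) lie 105 mm from the axis; at every detent one is in the booth (+x), one left (+y), one right (-y), one towards the robot (-x, empty at the start).
- turntable (a joint): Turntable angle in rad, 0 at the start, grows anticlockwise seen from above. It turns without end both ways; a detent pulls it home at each quarter turn (0, +-1.571, ...), back before half way and forward after it, with at most 0.5 Nm (about 3.6 N at a post).
- post_1 (a point): One of four upright round steel finger posts fixed on the turntable, to turn it by: 18 mm across, 50 mm tall, top 94 mm above the bench, at 140 mm from the axis, half way between the pads. This point: on the post's axis, 78 mm above the bench. At the start it is behind left (booth +x +y), beside the cheek.
- post_2 (a point): The like point of the second post: at the start in front on the left (booth -x, +y), outside the booth.
- post_3 (a point): The like point of the third post: at the start in front on the right (booth -x, -y), outside the booth.
- post_4 (a point): The like point of the fourth post: at the start behind right (booth +x -y).
- square_box: Plain wooden lidded box with a square outline, 60 x 60 mm and 32 mm high, loose on a pad: at the start on the left or the right one. Origin: centre of its underside, z up.
- round_box: Plain wooden lidded box with a round outline, 61 mm across, 32 mm high, loose on the pad across from the square one. Origin: centre of its underside.
- eight_box: Wooden box with an eight-sided outline, 66 mm across, 32 mm high, loose on the pad inside the booth at the start. Origin: centre of its underside.
- spray_spot (a point): Fixed point of the booth: the place where the middle of a pad's top comes to rest inside the booth (105 mm behind the turntable's axis, 46 mm above the bench).
- visor: The sprung visor: clear panel in an aluminium frame, 210 x 344 mm, 0.5 kg, the booth's roof, swinging between the clear cheeks, sloping 38 degrees down to the front when shut. Origin: middle of its front lip (shut: booth x = 60 mm, 115 mm up); its x points up the panel to the hinge, 210 mm away, its z out of its top. Hinge axis: level along booth y, at booth x = 225 mm, 245 mm above the bench.
- visor_angle (a joint): Visor opening in rad: 0 shut, grows as the front lip is lifted, 0.45 (26 degrees) at the working mark, 1.2 wide open. Springs press it shut and it falls shut when let go: about 7 N upwards at the bar starts it, about 9 N hold it at the mark.
- handle (a point): The visor's handle: level round bar with a black rubber grip, 14 mm thick, 110 mm long, along booth y, on brackets at its ends, 31 mm in front of the lip and above it. This point: middle of the bar; shut: booth x = 22 mm, y = 0, 139 mm up; it moves on an arc of 229 mm radius about the hinge axis, to 238 mm up at the mark. It can turn between the fingers, so the gripper may stay upright.
- pointer (a point): Tip of the small dark pointer pin on the visor's right edge, near its front; it runs along the inside of the right cheek's curved edge, 205 mm from the hinge axis.
- work_mark (a point): The single dark line across the curved, aluminium-edged front of the right cheek (the left cheek has one too): the visor is at the working mark when the pointer is level with it (0.45 rad; the pointer is then about 6 mm beside this point). The cheeks stand at booth y = +-182 mm; their tops end 255 mm above the bench, at booth x = 15 mm.
- brayer: Bystander: ink roller, 90 mm black rubber roller with a wooden handle, lying on the bench at the left. Origin: under its frame, on the bench.
- tape_roll: Bystander: roll of tape lying flat, 96 mm across, 25 mm high, at the left. Origin: centre of its underside.
- paint_jar: Bystander: white jar with a black cap, 64 mm across, 85 mm high, at the right. Origin: centre of its underside.
- paper_cup: Bystander: open paper cup, 82 mm across at the rim, 105 mm high, at the right. Origin: centre of its underside.
Mind the look-alikes: they are no part of the job. Leave any pink or red look-alike of the square_box alone.

How it is judged (in metres and radians):
On the way:
1. the turntable has clicked home one position on, with the square box in the booth and the visor still shut (horizontal distance between square_box and spray_spot below 0.02 m and (value of joint turntable between 1.49 and 1.65 rad or value of joint turntable between -1.65 and -1.49 rad) and velocity of joint turntable between -0.1 and 0.1 rad/s and value of joint visor_angle below 0.06 rad), for 0.3 s.
At the end, for the whole second after the job is handed in: The fingers hold the visor (more than 3 N between them) and it is still, within 0.07 rad (4 degrees) of the working mark at 0.45 rad; the square box lies flat on its pad within 20 mm of the spray spot; the turntable rests in the detent a quarter turn from its start (within 0.08 rad) (value of joint visor_angle between 0.38 and 0.52 rad and velocity of joint visor_angle between -0.1 and 0.1 rad/s and contact force between the fingers and visor above 3 N and horizontal distance between square_box and spray_spot below 0.02 m and height (world z) of square_box between 0.04 and 0.052 m and angle between square_box's own z axis and vertical below 0.1 rad and (value of joint turntable between 1.49 and 1.65 rad or value of joint turntable between -1.65 and -1.49 rad) and velocity of joint turntable between -0.1 and 0.1 rad/s); the arm keeps its last pose, push and grip.
It fails at once if the visor is swung wide open (over 0.75 rad) (value of joint visor_angle above 0.75 rad).
It fails at once if a box is pushed off the middle of its pad by more than 25 mm or tipped (horizontal distance between any of square_box, round_box, eight_box and booth above 0.13 m or horizontal distance between any of square_box, round_box, eight_box and booth below 0.08 m or angle between any of square_box, round_box, eight_box's own z axis and vertical above 0.4 rad).
It fails at once if a bystander on the bench is moved by more than 30 mm (distance of any of brayer, tape_roll, paint_jar, paper_cup from where it was at the start of the episode above 0.03 m).
It also fails if it takes over 51 s, if anything falls off the work surface, if the arm or the gripper's body presses on something with over 40 N, if the wrist force passes 120 N, or if a joint passes its speed limit or range.

## Robot

A 6-joint arm with a two-finger parallel gripper is mounted at the origin on the work surface. World frame = base frame: x ahead of the robot, y to its left, z up, the work surface at z = 0. Lengths are in m, angles in degrees, forces in N, time in s.
With the tool pointing down it reaches from about 0.4 to 0.825 m from the base axis. Payload 7 kg.
Tool frame: the origin (TCP) lies midway between the tips of the shut fingers; the grasp point (between the pads) lies 19 mm behind it; z points along the fingers, y is the line along which they close (so a half turn about z gives the same grasp; the last joint's range is limited). The gripper opens to 88 mm and grips with 3 to 60 N. Pads are 19 mm wide; open, the fingers measure 130 mm over their backs; the gripper's body (78 mm by 193 mm) begins 47 mm behind the grasp point.
Start: joints at [-55.571, 20.546, 0.682, 0, -70.136, -16.507], TCP at [0.208, -0.642, 0.193] pointing down, gripper open.
Joint ranges: [-176.03, 176.03], [-82.01, 121.73], [-58.28, 71.71], [-173.87, 95.51], [-174.79, -0.11], [-173.66, 173.66]. Speed limits (degrees/s): [136.94, 136.94, 172.46, 180, 180, 180].

## Interface

Orientations are given as [roll, pitch, yaw] about the fixed x, y, z axes, in that order (R = Rz(yaw) Ry(pitch) Rx(roll)).
In Python, from plant import ctrl gives the robot as it stands. The module is installed in compiled form; this text tells all that it offers.
- The arm moves only by the tool play_rows, never from a script. Its argument "commands" is a list that holds one entry, the list of rows, each a list of 7 numbers: the turn, a rotation vector about the tool's x, y, z in rad, then the shift along the tool's x, y, z in cm, then the finger opening in cm, from 0 to 8.76. In form: [[[ax, ay, az, x, y, z, grip], ...]]. A call has 1 to 8 rows; each row is the pose to reach, as a shift and turn from the pose commanded when the call began, along the tool's axes at that moment; what a row does not reach only later rows make up. A row lasts 1/12 s, in which the tool goes at most 41.7 mm and 7.16 degrees, less where a joint would pass 70% of its speed; a pose out of reach is approached as far as the arm can. A call with a gripper value outside its range is refused whole. The fingers move at their own pace and stop on an object; the grip force is fixed at half the most. Time passes only in rows, so rows that repeat a pose let the fingers close. It gives the time, the measured TCP pose, the force, the opening and the grip force at its end, in the units of the state.
- ctrl.get_obs(): the state, without advancing time (a new reading comes with each control period).
- ctrl.snapshot(name): name is "scene" or "top" or "wrist"; returns a dict with "color" (480x640x3 uint8, red, green, blue), "camera_matrix" (3x3 intrinsics, pixels), "k1" (the pictures are not rectified: a ray, as slopes to the right and down, at radius r is drawn at 1 + k1 r^2 times it, then the intrinsics apply), "origin" and "rotation" of the camera in the world; the wrist camera has in their place "hand_eye" (4x4, takes a point from camera to tool coordinates, whose origin is the TCP and whose axes are the flange's). Camera axes: x right, y down, z forward; pixel columns grow to the right and rows downward; lengths in m; the calibration is good to about 2 mm. A picture is of the moment at which its call begins: read the wrist's pose just before it. There is no depth.
- ctrl.close_job(): hands the job in; it is judged then, once.
Trained networks look in a picture, given as the dict that the camera call returned (one of the last four; its "shot" number tells which), for a name from the list of things; names that differ only in an ending like _2 or _b are one class to them, and where a whole thing is asked for, a point or a joint stands for the part that bears it (a point fixed in the world has none). Each returns a list of dicts, best first, with "conf" (0 to 1); they miss things now and then, are a little off and sometimes report something else, mostly with a low value. They report only what shows in the picture. A call takes as long as a camera call. They do not tell look-alikes from the thing itself.
- ctrl.find_in(picture, name): "bbox" ([left, top, width, height] in pixels, round what is visible of it).
The state is a dict: "clock": time; "joint_pos": joint angles; "qvel": joint speeds; "tau": joint torques, N m; "tool_pos": TCP position; "orientation": TCP orientation; "force": force on the tool from outside, world axes, zero at the start; "moment": the same for the moment, N m; "opening": finger opening in m; "gripper_force": force on a finger pad.
Only numpy, scipy, OpenCV 4.12 (cv2) and the standard library are available. Lean on these libraries where they do the work, as an engineer would, in place of code of your own. Each camera call takes 0.05 s, during which the arm holds its last target. There are 200 camera calls.

## Working session

There is one attempt and no reset: what is moved stays moved. The work goes in short steps, Python scripts to look and compute and a tool call to move; the robot and the scene stay as the last step left them, time stands still between calls to the robot, and variables do not carry over. Pictures are saved under pics/ and viewed, at most 11 in all, crops included, and the job is handed in when it is done.

Besides the shell and the picture viewer there is one more tool, called after "Request:" by a JSON object that holds its "api" and its "payload". play_rows: Moves the arm, as the interface text tells. Its arguments: {"type":"object","properties":{"commands":{"type":"array","items":{"type":"array","items":{"type":"array","items":{"type":"number"}}}}},"required":["commands"]}

```bash
mkdir -p pics; cat > h.py <<'E'
import numpy as np, cv2
from plant import ctrl
def save(p,n): cv2.imwrite('pics/'+n,cv2.cvtColor(p["color"],cv2.COLOR_RGB2BGR))
def ray(p,uv):
    K=np.array(p["camera_matrix"]);d=np.array([(uv[0]-K[0,2])/K[0,0],(uv[1]-K[1,2])/K[1,1]])
    u=d.copy()
    for _ in range(20): u=d/(1+p["k1"]*(u@u))
    r=np.array(p["rotation"])@np.array([u[0],u[1],1.]); return np.array(p["origin"]),r/np.linalg.norm(r)
def atz(p,uv,z):
    o,r=ray(p,uv); return o+r*(z-o[2])/r[2]
def proj(p,X):
    c=np.array(p["rotation"]).T@(np.array(X)-np.array(p["origin"]));u=c[:2]/c[2];u=u*(1+p["k1"]*(u@u))
    K=np.array(p["camera_matrix"]);return np.array([K[0,0]*u[0]+K[0,2],K[1,1]*u[1]+K[1,2]])
def tri(obs):
    A=np.zeros((3,3));b=np.zeros(3)
    for p,uv in obs:
        o,r=ray(p,uv);M=np.eye(3)-np.outer(r,r);A+=M;b+=M@o
    return np.linalg.solve(A,b)
E
python3 - <<'E'
from h import *
np.set_printoptions(precision=3,suppress=True)
print(ctrl.get_obs())
for n in ("scene","top"):
    p=ctrl.snapshot(n);save(p,n+"0.png");print(n,p["origin"],p["k1"])
    for k in ["booth","turntable","post_1","square_box","round_box","eight_box","visor","handle","pointer","work_mark","brayer","tape_roll","paint_jar","paper_cup"]:
        try: print(k,[(d["bbox"],round(d["conf"],2)) for d in ctrl.find_in(p,k)])
        except Exception as e: print(k,e)
E
```

```text
{'clock': 0.0, 'joint_pos': array([-55.571,  20.592,   0.634,  -0.02 , -70.135, -16.506]), 'qvel': array([ 0.043, -0.055, -0.098,  0.05 ,  0.098,  0.078]), 'tau': array([ -0.001, -58.273,  29.306,   6.997,   0.007,  -0.   ]), 'tool_pos': array([ 0.208, -0.642,  0.192]), 'orientation': array([ 179.905,   -0.008, -162.085]), 'force': array([-0.171, -0.405, -0.028]), 'moment': array([0.009, 0.002, 0.002]), 'gripper_force': 0.0, 'opening': 0.08750385471273832}
scene [ 1.256 -0.383  1.108] -0.06903639163735956
booth [([238.0, 209.7, 219.6, 199.2], 0.71)]
turntable []
post_1 [([266.3, 228.6, 118.0, 70.7], 0.8), ([118.2, 294.2, 33.3, 40.2], 0.53), ([355.8, 255.9, 24.8, 16.9], 0.31)]
square_box [([221.0, 377.6, 27.7, 32.2], 0.86), ([271.2, 274.1, 35.7, 24.9], 0.63), ([276.6, 254.5, 167.5, 83.2], 0.59), ([182.0, 320.1, 35.8, 33.4], 0.57)]
round_box [([354.4, 250.9, 28.2, 22.8], 0.74)]
eight_box []
visor [([274.2, 257.9, 171.8, 79.6], 0.63)]
handle [([272.1, 256.3, 173.5, 81.1], 0.63), ([270.1, 274.4, 36.6, 24.5], 0.54)]
pointer [([273.8, 255.0, 169.6, 80.5], 0.83), ([266.8, 233.6, 117.9, 66.8
[... 751 characters left out ...]
.8, 22.5], 0.75), ([425.4, 240.5, 27.3, 30.1], 0.69)]
round_box [([352.9, 235.3, 23.3, 23.7], 0.68)]
eight_box [([263.7, 137.9, 148.5, 101.2], 0.62)]
visor [([265.3, 134.9, 146.4, 99.6], 0.76), ([147.1, 281.8, 36.6, 71.1], 0.21)]
handle [([265.9, 136.3, 144.7, 98.2], 0.55)]
pointer [([266.7, 135.3, 138.0, 104.1], 0.57)]
work_mark [([249.6, 119.0, 168.3, 184.0], 0.68), ([265.1, 137.4, 146.9, 98.9], 0.63)]
brayer [([149.5, 281.1, 36.3, 69.9], 0.8), ([353.4, 234.7, 22.6, 24.1], 0.27)]
tape_roll [([151.1, 242.7, 36.0, 30.2], 0.73)]
paint_jar [([469.5, 285.0, 28.8, 21.7], 0.8), ([252.1, 116.9, 166.3, 191.6], 0.67), ([151.9, 240.7, 31.4, 33.5], 0.33)]
paper_cup [([479.2, 221.8, 38.2, 29.6], 0.78)]
```

```bash
python3 - <<'E'
import cv2
a=cv2.imread('pics/top0.png');cv2.imwrite('pics/topc.png',cv2.resize(a[100:360,140:540],None,fx=2,fy=2,interpolation=cv2.INTER_CUBIC))
a=cv2.imread('pics/scene0.png');cv2.imwrite('pics/scc.png',cv2.resize(a[200:420,170:470],(800,587),interpolation=cv2.INTER_CUBIC))
E
```

```text
(no output)
```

View pics/topc.png

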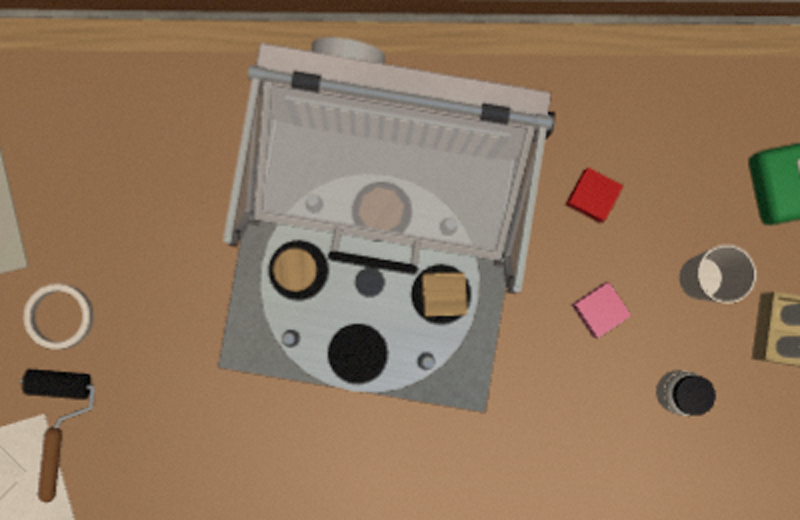

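View pics/scc.png

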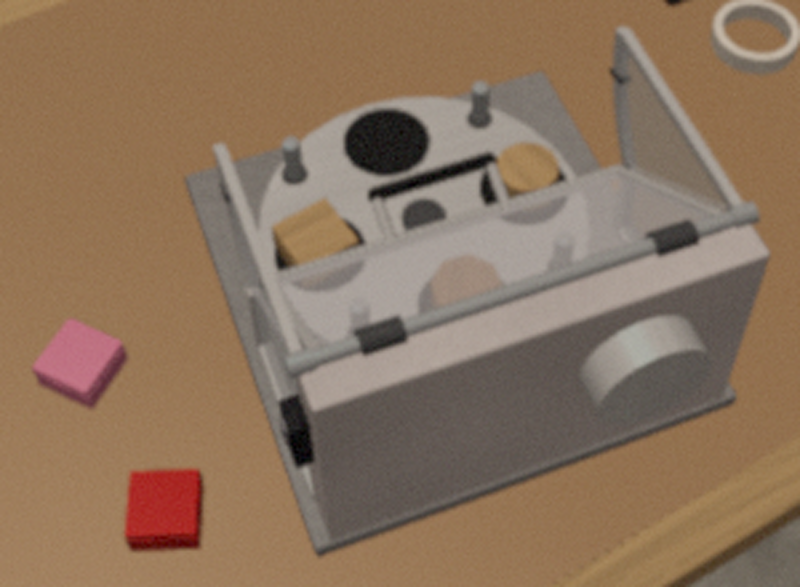

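The top view shows three candidates for the square box. The wooden square is on the right pad (crop 445,295, full 362,247). The red block (595,195) and the pink block (602,310) lie on the bench and are look-alikes. The enlarged crop confirms the wooden box on the pad is the one meant. The round box is on the left (297,268) and the eight-sided one is in the booth (380,207). The turn must therefore be anticlockwise. Next I'll fit the booth pose.

```bash
cat > fit.py <<'E'
from h import *
from scipy.optimize import least_squares
np.set_printoptions(precision=4,suppress=True)
M={'p2':(-.099,.099,.094),'p3':(-.099,-.099,.094),'pf':(-.105,0,.046),'hl':(.022,.055,.139),'hr':(.022,-.055,.139)}
def W(v,P):
    c,s=np.cos(v[2]),np.sin(v[2]);return np.array([v[0]+c*P[0]-s*P[1],v[1]+s*P[0]+c*P[1],P[2]])
E
python3 - <<'E'
from fit import *
T=ctrl.snapshot("top");S=ctrl.snapshot("scene")
ot={'p2':(285.3,267.8),'p3':(353.6,279.6),'pf':(319,276.5),'hl':(305,227.3),'hr':(348.5,234.5)}
os={'p2':(350.4,232.5),'p3':(279.5,253.2),'pf':(314.7,252.9),'hl':(355.2,259.2),'hr':(309.5,272.6)}
f=lambda v:np.concatenate([proj(c,W(v,M[k]))-o[k] for c,o in((T,ot),(S,os)) for k in o])
r=least_squares(f,[.5,0,-.15]);print(r.x,r.fun.reshape(2,5,2))
for k in M: print(k,tri([(T,ot[k]),(S,os[k])]),W(r.x,M[k]))
print('front',W(r.x,(-.14,0,.08)),'spot',W(r.x,(.105,0,.046)))
E
```

```text
Traceback (most recent call last):
  File "h.py", line 12, in proj
    c=np.array(p["rotation"]).T@(np.array(X)-np.array(p["origin"]));u=c[:2]/c[2];u=u*(1+p["k1"]*(u@u))
                                                                      ~^^^^
IndexError: invalid index to scalar variable.
```

```bash
python3 - <<'E'
from h import *
p=ctrl.snapshot("top");print(p["rotation"],p["camera_matrix"],p.keys());p=ctrl.snapshot("scene");print(p["rotation"]);p=ctrl.snapshot("wrist");print({k:v for k,v in p.items() if k!="color"})
E
```

```text
[-177.184448     -0.75112566  -89.70513405] [[477.21516314   0.         328.19515732]
 [  0.         477.21516314 240.26084318]
 [  0.           0.           1.        ]] dict_keys(['color', 'camera_matrix', 'k1', 'origin', 'rotation', 'shot'])
[-139.85222949    0.1454795    59.58540267]
{'camera_matrix': array([[424.00242939,   0.        , 318.53102295],
       [  0.        , 424.00242939, 239.14274499],
       [  0.        ,   0.        ,   1.        ]]), 'k1': -0.08692909637079235, 'hand_eye': array([[-1.87151980e-04, -9.66205559e-01, -2.57772735e-01,
         6.92455897e-02],
       [ 9.99999912e-01, -8.39882462e-05, -4.11222905e-04,
         6.29210277e-04],
       [ 3.75675977e-04, -2.57772789e-01,  9.66205490e-01,
        -1.92139685e-01],
       [ 0.00000000e+00,  0.00000000e+00,  0.00000000e+00,
         1.00000000e+00]]), 'shot': 7}
```

Rotation is roll, pitch, yaw.

```bash
cat >> h.py <<'E'
from scipy.spatial.transform import Rotation as Ro
def snap(n):
    o=ctrl.get_obs();p=ctrl.snapshot(n)
    if n=="wrist":
        H=np.array(p["hand_eye"]);R=Ro.from_euler('xyz',o["orientation"],degrees=True).as_matrix()
        p["rotation"]=R@H[:3,:3];p["origin"]=R@H[:3,3]+o["tool_pos"]
    else: p["rotation"]=Ro.from_euler('xyz',p["rotation"],degrees=True).as_matrix()
    return p
E
cat > f1.py <<'E'
from fit import *
T=snap("top");S=snap("scene")
ot={'p2':(285.3,267.8),'p3':(353.6,279.6),'pf':(319,276.5),'hl':(305,227.3),'hr':(348.5,234.5)}
os={'p2':(350.4,232.5),'p3':(279.5,253.2),'pf':(314.7,252.9),'hl':(355.2,259.2),'hr':(309.5,272.6)}
f=lambda v:np.concatenate([proj(c,W(v,M[k]))-o[k] for c,o in((T,ot),(S,os)) for k in o])
r=least_squares(f,[.5,0,-.15]);print(r.x,r.fun.reshape(2,5,2))
for k in M: print(k,tri([(T,ot[k]),(S,os[k])]),W(r.x,M[k]))
print('front',W(r.x,(-.14,0,.08)),'spot',W(r.x,(.105,0,.046)))
E
python3 f1.py
```

```text
[ 0.5797  0.0087 -0.163 ] [[[-1.6057  0.1436]
  [-0.0022  0.2181]
  [-0.5761 -0.9223]
  [ 1.0606 -0.5708]
  [-2.4479 -0.9586]]

 [[-0.5622 -0.1055]
  [-0.9833 -0.0025]
  [-0.2651 -0.1974]
  [-2.4541  0.3529]
  [ 0.5104 -0.0048]]]
p2 [0.4998 0.12   0.0964] [0.4981 0.1225 0.094 ]
p3 [ 0.4671 -0.0719  0.0945] [ 0.4659 -0.0729  0.094 ]
pf [0.4742 0.0256 0.0432] [0.4761 0.0258 0.046 ]
hl [0.61   0.0642 0.1368] [0.6103 0.0594 0.139 ]
hr [ 0.5912 -0.0531  0.1401] [ 0.5925 -0.0491  0.139 ]
front [0.4416 0.0314 0.08  ] spot [ 0.6833 -0.0083  0.046 ]
```

```bash
cat >> h.py <<'E'
def rel(o,pos,rpy):
    "row from pose o to world pose"
    R=Ro.from_euler('xyz',o["orientation"],degrees=True);D=R.inv()*Ro.from_euler('xyz',rpy,degrees=True)
    return np.round(np.r_[D.as_rotvec(),R.inv().apply(np.array(pos)-o["tool_pos"])*100],2)
E
cat > go.py <<'E'
import sys;from h import *
a=list(map(float,sys.argv[1:]));o=ctrl.get_obs();print(o["clock"],o["tool_pos"].round(4),o["orientation"].round(1),o["joint_pos"].round(0));print(rel(o,a[:3],a[3:]).tolist())
E
python3 go.py .32 -.33 .25 180 0 -170; python3 go.py .43 -.02 .25 180 0 170.7
```

```text
1.85 [ 0.2077 -0.6422  0.1931] [-180.     0.  -162.1] [-56.  21.   1.   0. -70. -17.]
[-0.0, 0.0, 0.14, -20.29, 26.25, -5.69]
1.85 [ 0.2077 -0.6422  0.1931] [-180.     0.  -162.1] [-56.  21.   1.   0. -70. -17.]
[-0.0, 0.0, 0.48, -40.3, 52.36, -5.69]
```

Request:
{"api": "play_rows", "payload": {"commands": [[[0,0,0.14,-20.3,26.25,-5.7,2.8],[0,0,0.14,-20.3,26.25,-5.7,2.8],[0,0,0.14,-20.3,26.25,-5.7,2.8],[0,0,0.14,-20.3,26.25,-5.7,2.8],[0,0,0.14,-20.3,26.25,-5.7,2.8],[0,0,0.14,-20.3,26.25,-5.7,2.8],[0,0,0.14,-20.3,26.25,-5.7,2.8],[0,0,0.14,-20.3,26.25,-5.7,2.8]]]}}

```text
clock: 2.52
tool_pos: [0.319, -0.3314, 0.2501]
orientation: [-180.0, 0.0, -170.1]
force: [1.6, 0.0, -1.2]
opening: 0.04
gripper_force: 0.0
```

```bash
python3 go.py .43 -.02 .25 180 0 170.7
```

```text
2.5167 [ 0.319  -0.3314  0.2501] [-180.     0.  -170.1] [-21.  -2. -20.   0. -73. -59.]
[-0.0, 0.0, 0.33, -16.27, 28.77, 0.01]
```

Request:
{"api": "play_rows", "payload": {"commands": [[[0,0,0.33,-16.3,28.8,0,2.8],[0,0,0.33,-16.3,28.8,0,2.8],[0,0,0.33,-16.3,28.8,0,2.8],[0,0,0.33,-16.3,28.8,0,2.8],[0,0,0.33,-16.3,28.8,0,2.8],[0,0,0.33,-16.3,28.8,0,2.8],[0,0,0.33,-16.3,28.8,0,2.8],[0,0,0.33,-16.3,28.8,0,2.8]]]}}

```text
clock: 3.18
tool_pos: [0.4227, -0.0403, 0.2502]
orientation: [180.0, 0.1, 171.0]
force: [1.2, -1.1, -0.3]
opening: 0.0282
gripper_force: 0.0
```

```bash
python3 - <<'E'
from fit import *
p=snap("wrist");save(p,"w1.png");print(p["origin"])
v=[.5797,.0087,-.163]
for k in M: print(k,proj(p,W(v,M[k])))
o=ctrl.get_obs();print(o["tool_pos"],o["orientation"])
E
```

```text
[ 0.3538 -0.029   0.4422]
p2 [513.3179 266.7264]
p3 [288.5295 265.9897]
pf [393.5353 244.8434]
hl [466.4498 416.4778]
hr [338.8988 417.8759]
[ 0.4254 -0.0353  0.25  ] [179.8807   0.1313 171.1539]
```

View pics/w1.png

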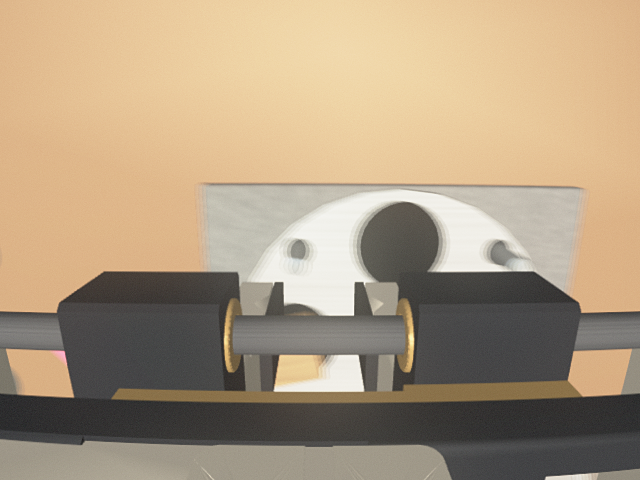

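The wrist view, taken while still moving slightly, shows the empty front pad at (400,243), post 3 near (298,258) and post 2 near (510,258). I'll settle and measure again.

Request:
{"api": "play_rows", "payload": {"commands": [[[0,0,0,0,4,0,2.8],[0,0,0,0,4,0,2.8],[0,0,0,0,4,0,2.8],[0,0,0,0,4,0,2.8],[0,0,0,0,4,0,2.8],[0,0,0,0,4,0,2.8]]]}}

```text
clock: 3.73
tool_pos: [0.4287, -0.0038, 0.2496]
orientation: [180.0, 0.0, 170.9]
force: [-0.3, 1.0, -0.3]
opening: 0.0282
gripper_force: 0.0
```

```bash
python3 - <<'E'
from fit import *
p=snap("wrist");save(p,"w2.png")
a=p["color"][170:300,170:610];cv2.imwrite('pics/w2c.png',cv2.resize(cv2.cvtColor(a,cv2.COLOR_RGB2BGR),(800,236),interpolation=cv2.INTER_CUBIC))
v=[.5797,.0087,-.163]
for k in M: print(k,proj(p,W(v,M[k])))
import pickle;p.pop("color");pickle.dump(p,open("w2.pkl","wb"))
o=ctrl.get_obs();print(o["tool_pos"],o["orientation"])
E
```

```text
p2 [473.1318 266.9742]
p3 [246.0932 266.3321]
pf [355.9267 245.0831]
hl [424.8065 417.9653]
hr [295.844  418.5014]
[ 0.4287 -0.0038  0.2496] [179.9906   0.0116 170.8935]
```

View pics/w2c.png

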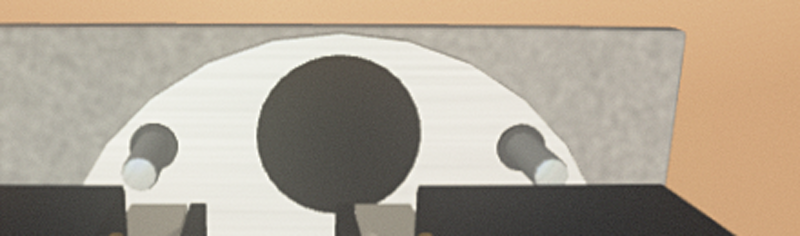

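Measured against the fit, post 3's top is at (247,265), post 2's at (472.5,264.6) and the pad at (356.5,243). That agrees within 2 px, so the axis shifts to x = 0.578. I'll go above post 2 and then straddle it.

```bash
python3 - <<'E'
from fit import *
v=[.578,.0087,-.163];o=ctrl.get_obs()
print(rel(o,np.r_[W(v,M['p2'])[:2],.13],[180,0,170.7]))
print(rel(o,np.r_[W(v,M['p2'])[:2],.064],[180,0,170.7]))
E
```

```text
[ 0.    0.    0.   -4.68 13.54 11.96]
[ 0.    0.    0.   -4.68 13.54 18.56]
```

Request:
{"api": "play_rows", "payload": {"commands": [[[0,0,0,-4.7,13.5,5,3],[0,0,0,-4.7,13.5,5,3],[0,0,0,-4.7,13.5,5,3],[0,0,0,-4.7,13.5,5,3],[0,0,0,-4.7,13.5,8,3],[0,0,0,-4.7,13.5,11,3],[0,0,0,-4.7,13.5,12,3],[0,0,0,-4.7,13.5,12,3]]]}}

```text
clock: 4.45
tool_pos: [0.4948, 0.1213, 0.127]
orientation: [-179.8, -0.2, 170.9]
force: [0.1, 0.0, -0.3]
opening: 0.0302
gripper_force: 0.0
```

```bash
python3 - <<'E'
from fit import *
v=[.578,.0087,-.163];o=ctrl.get_obs()
print(o["force"].round(1),o["orientation"],rel(o,np.r_[W(v,M['p2'])[:2],.064],[180,0,170.7]))
p=snap("wrist");save(p,"w3.png");a=p["color"][130:470,120:520];cv2.imwrite('pics/w3c.png',cv2.cvtColor(a,cv2.COLOR_RGB2BGR))
E
```

```text
[ 0.1  0.  -0.3] [-179.7931   -0.2415  170.9106] [-0.   -0.    0.   -0.17  0.16  6.3 ]
```

View pics/w3c.png

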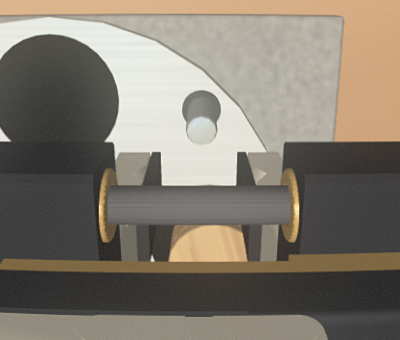

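The post is centred between the fingers: crop (202,130), finger inner faces at 161 and 237. I'll descend, then run the arc.

Request:
{"api": "play_rows", "payload": {"commands": [[[0,0,0,-0.1,0.1,2,3],[0,0,0,-0.1,0.1,4,3],[0,0,0,-0.1,0.1,5.5,3],[0,0,0,-0.1,0.1,6.2,3],[0,0,0,-0.1,0.1,6.2,3],[0,0,0,-0.1,0.1,6.2,3]]]}}

```text
clock: 5.0
tool_pos: [0.4986, 0.1241, 0.069]
orientation: [180.0, 0.1, 171.0]
force: [-0.3, -0.2, -0.4]
opening: 0.0299
gripper_force: 0.0
```

Request:
{"api": "play_rows", "payload": {"commands": [[[0,0,0,0.34,-0.35,0,3],[0,0,0,0.82,-0.9,0,3],[0,0,0,1.43,-1.67,0,3],[0,0,0,1.97,-2.48,0,3],[0,0,0,2.46,-3.33,0,3],[0,0,0,2.89,-4.21,0,3],[0,0,0,3.26,-5.11,0,3],[0,0,0,3.56,-6.04,0,3]]]}}

```text
clock: 5.67
tool_pos: [0.4523, 0.0689, 0.0676]
orientation: [180.0, 0.0, 171.0]
force: [0.7, -1.4, 0.7]
opening: 0.0301
gripper_force: 0.0
```

Request:
{"api": "play_rows", "payload": {"commands": [[[0,0,0,0.23,-0.95,0,3],[0,0,0,0.4,-1.91,0,3],[0,0,0,0.51,-2.88,0,3],[0,0,0,0.54,-3.86,0,3],[0,0,0,0.51,-4.84,0,3],[0,0,0,0.4,-5.81,0,3],[0,0,0,0.23,-6.77,0,3],[0,0,0,0,-7.72,0,3]]]}}

```text
clock: 6.33
tool_pos: [0.4409, -0.0074, 0.0675]
orientation: [-180.0, -0.0, 171.0]
force: [0.6, -0.7, 0.5]
opening: 0.0297
gripper_force: 0.0
```

Request:
{"api": "play_rows", "payload": {"commands": [[[0,0,0,-0.3,-0.93,0,3],[0,0,0,-0.67,-1.83,0,3],[0,0,0,-1.1,-2.71,0,3],[0,0,0,-1.59,-3.56,0,3],[0,0,0,-2.13,-4.37,0,3],[0,0,0,-2.74,-5.14,0,3],[0,0,0,-3.22,-5.69,0,3],[0,0,0,-3.56,-6.04,0,3]]]}}

```text
clock: 7.0
tool_pos: [0.4672, -0.0725, 0.0674]
orientation: [-180.0, -0.0, 171.0]
force: [0.5, 0.0, 0.8]
opening: 0.03
gripper_force: 0.0
```

Request:
{"api": "play_rows", "payload": {"commands": [[[0,0,0,0,0,0,3],[0,0,0,0,0,0,3],[0,0,0,0,0,0,3.5],[0,0,0,0,0,0,4],[0,0,0,0,0,0,4],[0,0,0,0,0,0,4],[0,0,0,0,0,0,4]]]}}

```text
clock: 7.58
tool_pos: [0.4665, -0.0714, 0.0676]
orientation: [180.0, 0.0, 171.0]
force: [1.1, 0.9, -0.0]
opening: 0.0396
gripper_force: 0.0
```

```bash
python3 - <<'E'
from fit import *
o=ctrl.get_obs();print(o["clock"],o["tool_pos"],o["force"],W([.578,.0087,-.163],M['p3']))
p=snap("top");save(p,"t2.png");a=cv2.imread('pics/t2.png')[100:320,230:430];cv2.imwrite('pics/t2c.png',cv2.resize(a,None,fx=2.7,fy=2.7,interpolation=cv2.INTER_CUBIC))
E
```

```text
7.5833 [ 0.4665 -0.0714  0.0676] [ 1.0844  0.9305 -0.0128] [ 0.4642 -0.0729  0.094 ]
```

View pics/t2c.png

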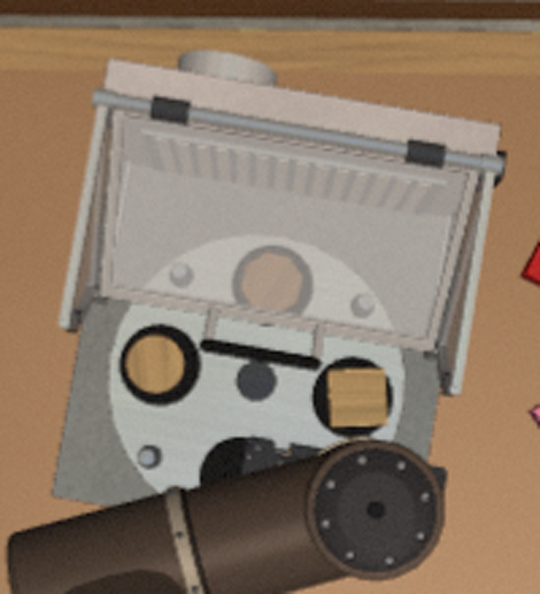

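The turntable is still at its start: post 2 is at crop (149,457) and the boxes haven't moved. The post slipped past the pad edge because the cage was too loose. I'll go back, close almost onto the post and redo the arc.

```bash
python3 - <<'E'
from fit import *
import pickle;p=pickle.load(open("w2.pkl","rb"))
print(atz(p,(472.5,264.6),.094),atz(p,(247,265.2),.094),atz(p,(356.5,243.2),.046))
o=ctrl.get_obs()
print(rel(o,[.498,.1225,.145],[180,0,170.7]))
E
```

```text
[0.4958 0.122  0.094 ] [ 0.4651 -0.0719  0.094 ] [0.4743 0.0265 0.046 ]
[ 0.    0.    0.01 -0.08 19.65 -7.74]
```

Request:
{"api": "play_rows", "payload": {"commands": [[[0,0,0,0,0,-3,4],[0,0,0,0,0,-6,4],[0,0,0,0,3,-7.5,4],[0,0,0,0.1,7,-7.5,4],[0,0,0,0.1,11,-7.5,4],[0,0,0,0.1,15,-7.5,4],[0,0,0,0.1,18.5,-7.5,4],[0,0,0,0.1,19.6,-7.5,4]]]}}

```text
clock: 8.3
tool_pos: [0.4972, 0.1261, 0.1427]
orientation: [179.9, 0.1, 171.1]
force: [-0.5, 0.2, 0.6]
opening: 0.0404
gripper_force: 0.0
```

Request:
{"api": "play_rows", "payload": {"commands": [[[0,0,0,0,0,0,4],[0,0,0,0,0,0,4],[0,0,0,0,0,0,4],[0,0,0,0,0,0,4]]]}}

```text
clock: 8.63
tool_pos: [0.496, 0.121, 0.1425]
orientation: [-180.0, -0.0, 170.9]
force: [-0.1, 0.8, -0.5]
opening: 0.0399
gripper_force: 0.0
```

```bash
python3 - <<'E'
from fit import *
o=ctrl.get_obs();print(o["force"].round(1),o["tool_pos"],rel(o,[.4958,.122,.062],[180,0,170.7]))
p=snap("wrist");save(p,"w4.png");print(proj(p,[.4958,.122,.094]),proj(p,o["tool_pos"]));a=p["color"][170:320,220:420];cv2.imwrite('pics/w4c.png',cv2.resize(cv2.cvtColor(a,cv2.COLOR_RGB2BGR),None,fx=3,fy=3))
E
```

```text
[-0.1  0.8 -0.5] [0.496  0.121  0.1425] [-0.   -0.    0.    0.03  0.1   8.05]
[319.4225 247.2874] [317.5679 275.8042]
```

View pics/w4c.png

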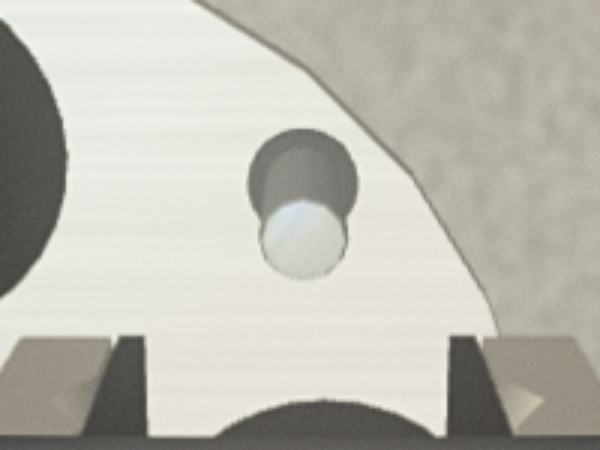

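The post top is at crop (305,240), full (321.7,250), about 1.4 mm further in +x and +y than assumed. The visible finger ends scale to about 30 mm above the nominal TCP, so the first pass may have gone over the post. I'll descend in steps and test by closing.

Request:
{"api": "play_rows", "payload": {"commands": [[[0,0,0,-0.1,0.2,2.5,4],[0,0,0,-0.1,0.2,5,4],[0,0,0,-0.1,0.2,7,4],[0,0,0,-0.1,0.2,8,4],[0,0,0,-0.1,0.2,8.6,4],[0,0,0,-0.1,0.2,8.6,4],[0,0,0,-0.1,0.2,8.6,4],[0,0,0,-0.1,0.2,8.6,4]]]}}

```text
clock: 9.35
tool_pos: [0.4984, 0.1242, 0.0576]
orientation: [179.9, 0.1, 171.0]
force: [-0.2, -0.4, 0.4]
opening: 0.0399
gripper_force: 0.0
```

Request:
{"api": "play_rows", "payload": {"commands": [[[0,0,0,0,0,0,3],[0,0,0,0,0,0,2],[0,0,0,0,0,0,1.5],[0,0,0,0,0,0,1.5],[0,0,0,0,0,0,1.5],[0,0,0,0,0,0,1.5]]]}}

```text
clock: 9.85
tool_pos: [0.498, 0.1236, 0.0569]
orientation: [-180.0, 0.0, 171.0]
force: [2.2, -3.7, 1.7]
opening: 0.0158
gripper_force: 27.6
```

Request:
{"api": "play_rows", "payload": {"commands": [[[0,0,0,0,0,0,2.6],[0,0,0,0,0,0,2.6],[0,0,0,0,0,0.4,2.6],[0,0,0,0,0,0.8,2.6],[0,0,0,0,0,1,2.6],[0,0,0,0,0,1,2.6]]]}}

```text
clock: 10.35
tool_pos: [0.4969, 0.1238, 0.0456]
orientation: [-180.0, -0.1, 171.0]
force: [-0.3, 0.8, -0.3]
opening: 0.0258
gripper_force: 0.0
```

Request:
{"api": "play_rows", "payload": {"commands": [[[0,0,0,0,0,0.2,2.6],[0,0,0,0,0,0.4,2.6],[0,0,0,0,0,0.6,2.6]]]}}

```text
clock: 10.6
tool_pos: [0.4976, 0.124, 0.0403]
orientation: [180.0, 0.0, 171.0]
force: [0.8, -0.3, -0.6]
opening: 0.0255
gripper_force: 0.0
```

Request:
{"api": "play_rows", "payload": {"commands": [[[0,0,0,0,0,0.3,2.6],[0,0,0,0,0,0.6,2.6],[0,0,0,0,0,0.9,2.6],[0,0,0,0,0,1.0,2.6]]]}}

```text
clock: 10.93
tool_pos: [0.4972, 0.1237, 0.0299]
orientation: [-180.0, -0.0, 171.0]
force: [0.4, -0.0, -0.5]
opening: 0.0258
gripper_force: 0.0
```

Request:
{"api": "play_rows", "payload": {"commands": [[[0,0,0,0,0,0,2],[0,0,0,0,0,0,1.5],[0,0,0,0,0,0,1.5],[0,0,0,0,0,0,1.5],[0,0,0,0,0,0,1.5],[0,0,0,0,0,0,1.5]]]}}

```text
clock: 11.43
tool_pos: [0.4976, 0.1237, 0.0304]
orientation: [-180.0, -0.0, 171.0]
force: [1.4, -1.9, -3.0]
opening: 0.0175
gripper_force: 30.0
```

```bash
python3 - <<'E'
from fit import *
o=ctrl.get_obs();print(o)
p=snap("wrist");save(p,"w5.png");a=p["color"][170:320,220:420];cv2.imwrite('pics/w5c.png',cv2.resize(cv2.cvtColor(a,cv2.COLOR_RGB2BGR),None,fx=3,fy=3))
E
```

```text
{'clock': 11.4333, 'joint_pos': array([  35.9391,   15.1863,  -31.5202,    0.0115,  -43.303 , -134.9554]), 'qvel': array([-0.0233,  0.023 ,  0.0962,  0.0634, -0.0217,  0.0871]), 'tau': array([  1.3489, -44.2526,  22.0432,   4.6245,  -0.1963,  -0.0364]), 'tool_pos': array([0.4976, 0.1237, 0.0304]), 'orientation': array([-179.9877,   -0.0012,  170.9921]), 'force': array([ 1.3694, -1.9239, -3.0174]), 'moment': array([-0.8359, -0.7691,  0.0878]), 'gripper_force': 29.99952346086502, 'opening': 0.017467875966378187}
```

View pics/w5c.png

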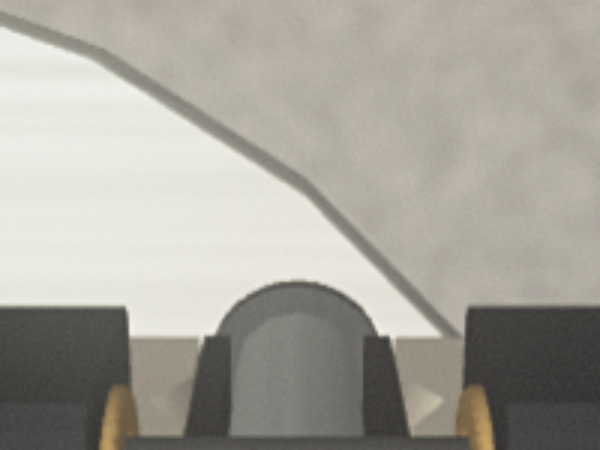

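The pads now grip the post fully: post at crop (298,300–435), opening 17.5 mm, 30 N. I'll loosen to a close cage, rise 8 mm and drag through the arc.

Request:
{"api": "play_rows", "payload": {"commands": [[[0,0,0,0,0,0,2.0],[0,0,0,0,0,-0.4,2.0],[0,0,0,0,0,-0.8,2.0],[0,0,0,0,0,-0.8,2.0]]]}}

```text
clock: 11.82
tool_pos: [0.4983, 0.1245, 0.0397]
orientation: [179.9, 0.1, 171.0]
force: [0.4, -0.9, 0.1]
opening: 0.0199
gripper_force: 0.0
```

Request:
{"api": "play_rows", "payload": {"commands": [[[0,0,0,0.34,-0.35,0,2],[0,0,0,0.82,-0.9,0,2],[0,0,0,1.43,-1.67,0,2],[0,0,0,1.97,-2.48,0,2],[0,0,0,2.46,-3.33,0,2],[0,0,0,2.89,-4.21,0,2],[0,0,0,3.26,-5.11,0,2],[0,0,0,3.56,-6.04,0,2]]]}}

```text
clock: 12.48
tool_pos: [0.4519, 0.0705, 0.0385]
orientation: [179.9, -0.0, 171.0]
force: [-3.2, 7.8, 1.3]
opening: 0.0204
gripper_force: 3.3
```

Now the post is pushing back with about 8 N, so it is moving. Continuing the arc.

Request:
{"api": "play_rows", "payload": {"commands": [[[0,0,0,0.23,-0.95,0,2],[0,0,0,0.4,-1.91,0,2],[0,0,0,0.51,-2.88,0,2],[0,0,0,0.54,-3.86,0,2],[0,0,0,0.51,-4.84,0,2],[0,0,0,0.4,-5.81,0,2],[0,0,0,0.23,-6.77,0,2],[0,0,0,0,-7.72,0,2]]]}}

```text
clock: 13.15
tool_pos: [0.441, -0.0077, 0.0386]
orientation: [-180.0, 0.0, 171.0]
force: [1.6, -0.9, 0.0]
opening: 0.0202
gripper_force: 0.6
```

Request:
{"api": "play_rows", "payload": {"commands": [[[0,0,0,-0.3,-0.93,0,2],[0,0,0,-0.67,-1.83,0,2],[0,0,0,-1.1,-2.71,0,2],[0,0,0,-1.59,-3.56,0,2],[0,0,0,-2.13,-4.37,0,2],[0,0,0,-2.74,-5.14,0,2],[0,0,0,-3.22,-5.69,0,2],[0,0,0,-3.56,-6.04,0,2]]]}}

```text
clock: 13.82
tool_pos: [0.467, -0.0724, 0.0383]
orientation: [180.0, -0.0, 171.0]
force: [-0.7, -0.2, 0.5]
opening: 0.0202
gripper_force: 0.0
```

Request:
{"api": "play_rows", "payload": {"commands": [[[0,0,0,0,0,0,2.2],[0,0,0,0,0,0,3],[0,0,0,0,0,0,4],[0,0,0,0,0,0,4],[0,0,0,0,0,0,4],[0,0,0,0,0,-2,4],[0,0,0,0,0,-5,4],[0,0,0,0,0,-8,4]]]}}

```text
clock: 14.48
tool_pos: [0.4655, -0.0716, 0.1189]
orientation: [-179.9, -0.1, 171.0]
force: [2.1, 0.4, -0.3]
opening: 0.0399
gripper_force: 0.0
```

```bash
python3 - <<'E'
from fit import *
o=ctrl.get_obs();print(o["clock"],o["tool_pos"],o["joint_pos"])
p=snap("top");save(p,"t3.png");a=cv2.imread('pics/t3.png')[100:320,230:430];cv2.imwrite('pics/t3c.png',cv2.resize(a,None,fx=2.7,fy=2.7,interpolation=cv2.INTER_CUBIC))
v=[.5783,.0095,-.163];print(W(v,(.022,0,.139)))
E
```

```text
14.4833 [ 0.4655 -0.0716  0.1189] [  15.2859    5.0237  -30.2362   -0.0082  -54.8821 -114.2564]
[0.6    0.0059 0.139 ]
```

View pics/t3c.png

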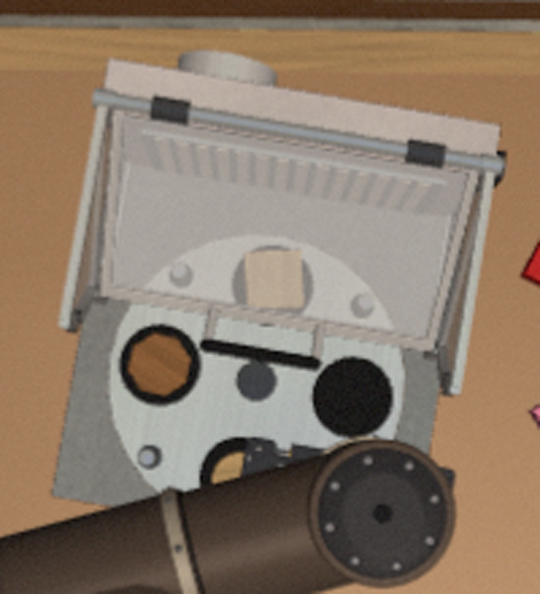

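The square box is now in the booth at crop (274,280), at rest. The round box is in front, the eight-sided box is on the left, and the visor is shut. The bar triangulates to (0.600, 0.006, 0.139). I'll reorient high up, tilted 25°.

```bash
python3 go.py .50 -.01 .28 -155 0 -99.3
```

```text
14.5333 [ 0.4695 -0.0714  0.1253] [179.9   0.4 171.1] [  15.    5.  -30.    0.  -55. -114.]
[0.34, -0.33, -1.54, -2.17, 6.55, -15.44]
```

Request:
{"api": "play_rows", "payload": {"commands": [[[0,0,0,0,0,-4,4],[0,0,0,0,2,-8,4],[0,0,0,-1,4,-12,4],[0,0,0,-2,6,-15.5,4],[0.34,-0.33,-1.54,-2.2,6.5,-15.5,4],[0.34,-0.33,-1.54,-2.2,6.5,-15.5,4],[0.34,-0.33,-1.54,-2.2,6.5,-15.5,4],[0.34,-0.33,-1.54,-2.2,6.5,-15.5,4]]]}}

```text
clock: 15.2
tool_pos: [0.4986, -0.0102, 0.2736]
orientation: [-172.7, 4.3, -160.9]
force: [-0.7, -0.3, 0.2]
opening: 0.0398
gripper_force: 0.0
```

```bash
python3 go.py .50 -.01 .28 -155 0 -99.3
```

```text
15.2 [ 0.4986 -0.0102  0.2736] [-172.7    4.3 -160.9] [  28.   -4.  -22.    8.  -69. -102.]
[0.24, -0.24, -1.05, -0.19, -0.11, -0.62]
```

Request:
{"api": "play_rows", "payload": {"commands": [[[0.24,-0.24,-1.05,-0.2,-0.1,-0.6,4],[0.24,-0.24,-1.05,-0.2,-0.1,-0.6,4],[0.24,-0.24,-1.05,-0.2,-0.1,-0.6,4],[0.24,-0.24,-1.05,-0.2,-0.1,-0.6,4],[0.24,-0.24,-1.05,-0.2,-0.1,-0.6,4],[0.24,-0.24,-1.05,-0.2,-0.1,-0.6,4],[0.24,-0.24,-1.05,-0.2,-0.1,-0.6,4],[0.24,-0.24,-1.05,-0.2,-0.1,-0.6,4]]]}}

```text
clock: 15.87
tool_pos: [0.4997, -0.0102, 0.2797]
orientation: [-156.1, 1.4, -105.1]
force: [0.3, -1.2, 0.2]
opening: 0.0399
gripper_force: 0.0
```

```bash
python3 go.py .50 -.01 .28 -155 0 -99.3;python3 go.py .5875 .008 .166 -155 0 -99.3
```

```text
15.8667 [ 0.4997 -0.0102  0.2797] [-156.1    1.4 -105.1] [ 36. -16. -40.  22. -52. -63.]
[0.02, -0.02, -0.1, -0.03, -0.04, -0.02]
15.8667 [ 0.4997 -0.0102  0.2797] [-156.1    1.4 -105.1] [ 36. -16. -40.  22. -52. -63.]
[0.02, -0.02, -0.1, -3.77, -2.69, 13.72]
```

Request:
{"api": "play_rows", "payload": {"commands": [[[0.02,-0.02,-0.1,-2,-2,4,4],[0.02,-0.02,-0.1,-3.8,-2.7,7,4],[0.02,-0.02,-0.1,-3.8,-2.7,10,4],[0.02,-0.02,-0.1,-3.8,-2.7,12.5,4],[0.02,-0.02,-0.1,-3.8,-2.7,13.7,4],[0.02,-0.02,-0.1,-3.8,-2.7,13.7,4],[0.02,-0.02,-0.1,-3.8,-2.7,13.7,4],[0.02,-0.02,-0.1,-3.8,-2.7,13.7,4]]]}}

```text
clock: 16.53
tool_pos: [0.5882, 0.0077, 0.1674]
orientation: [-154.9, 0.2, -99.8]
force: [-0.8, -0.6, 0.6]
opening: 0.04
gripper_force: 0.0
```

```bash
python3 go.py .6175 .003 .101 -155 0 -99.3; python3 - <<'E'
from fit import *
p=snap("wrist");save(p,"w6.png");print(proj(p,[.6,.006,.139]))
E
```

```text
16.5333 [0.5882 0.0077 0.1674] [-154.9    0.2  -99.8] [ 28.  -1. -47.  33. -28. -65.]
[-0.0, -0.0, -0.01, -0.01, 0.12, 7.27]
[320.6479 255.8025]
```

View pics/w6.png

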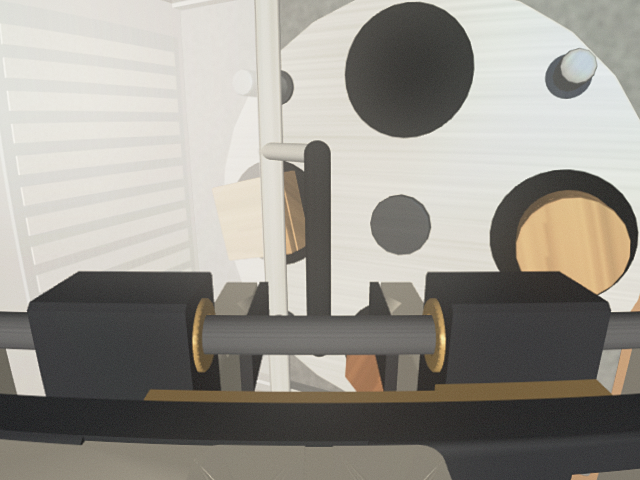

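The last allowed wrist view shows the bar at column 317, rows 145–355, centred between the finger inner faces (268 and 370). The square box is on its pad at (255,215). I'll descend and close.

Request:
{"api": "play_rows", "payload": {"commands": [[[0,0,0,0,0.1,2.5,4],[0,0,0,0,0.1,4.5,4],[0,0,0,0,0.1,6,4],[0,0,0,0,0.1,7.0,4],[0,0,0,0,0.1,7.2,4],[0,0,0,0,0.1,7.2,4],[0,0,0,0,0.1,7.2,4]]]}}

```text
clock: 17.17
tool_pos: [0.6176, 0.0024, 0.102]
orientation: [-154.9, 0.2, -99.8]
force: [-0.9, -0.4, -0.1]
opening: 0.0401
gripper_force: 0.0
```

Request:
{"api": "play_rows", "payload": {"commands": [[[0,0,0,0,0,0,3],[0,0,0,0,0,0,2],[0,0,0,0,0,0,1],[0,0,0,0,0,0,0.5],[0,0,0,0,0,0,0.5],[0,0,0,0,0,0,0.5],[0,0,0,0,0,0,0.5],[0,0,0,0,0,0,0.5]]]}}

```text
clock: 17.83
tool_pos: [0.6187, 0.0028, 0.102]
orientation: [-154.9, 0.2, -99.8]
force: [7.2, -2.6, 0.1]
opening: 0.013
gripper_force: 30.0
```

```bash
python3 - <<'E'
from fit import *
o=ctrl.get_obs();print({k:np.round(v,3) for k,v in o.items()})
R=Ro.from_euler('xyz',o["orientation"],degrees=True)
# bar arc in booth xz about hinge, fixed orientation
bx=np.array([np.cos(-.163),np.sin(-.163),0]);a0=np.arctan2(.139-.245,.022-.225)
for a in (.056,.112,.169,.225,.281,.338,.394,.45):
    b=.229*np.array([np.cos(a0-a),np.sin(a0-a)])-np.array([-.203,-.106])
    print(a,(R.inv().apply(bx*b[0]+np.array([0,0,b[1]]))*100).round(2),b.round(4))
E
```

```text
{'clock': np.float64(17.833), 'joint_pos': array([ 17.094,   6.19 , -54.162,  58.187, -12.895, -82.265]), 'qvel': array([-0.023, -0.014, -0.013, -0.028,  0.054,  0.03 ]), 'tau': array([  1.551, -30.54 ,  18.377,   1.934,   0.323,   0.014]), 'tool_pos': array([0.619, 0.003, 0.102]), 'orientation': array([-154.871,    0.179,  -99.81 ]), 'force': array([ 7.152, -2.582,  0.143]), 'moment': array([-0.655, -0.731, -0.21 ]), 'gripper_force': np.float64(29.967), 'opening': np.float64(0.013)}
0.056 [ 0.    0.02 -1.28] [-0.0056  0.0115]
0.112 [ 0.   -0.04 -2.56] [-0.0106  0.0234]
0.169 [ 0.   -0.16 -3.86] [-0.0149  0.0357]
0.225 [ 0.   -0.36 -5.13] [-0.0185  0.048 ]
0.281 [-0.   -0.63 -6.38] [-0.0214  0.0605]
0.338 [-0.   -0.97 -7.64] [-0.0237  0.0733]
0.394 [-0.01 -1.38 -8.86] [-0.0251  0.0861]
0.45 [ -0.01  -1.85 -10.05] [-0.0259  0.0989]
```

Request:
{"api": "play_rows", "payload": {"commands": [[[0,0,0,0,0,-0.64,0.5],[0,0,0,0,0.02,-1.28,0.5],[0,0,0,0,0,-1.92,0.5],[0,0,0,0,-0.04,-2.56,0.5],[0,0,0,0,-0.1,-3.2,0.5],[0,0,0,0,-0.16,-3.86,0.5],[0,0,0,0,-0.26,-4.5,0.5],[0,0,0,0,-0.36,-5.13,0.5]]]}}

```text
clock: 18.5
tool_pos: [0.6002, 0.0059, 0.1498]
orientation: [-154.9, 0.2, -99.8]
force: [17.9, -8.2, -6.1]
opening: 0.013
gripper_force: 30.0
```

Request:
{"api": "play_rows", "payload": {"commands": [[[0,0,0,0,-0.13,-0.63,0.5],[0,0,0,0,-0.27,-1.25,0.5],[0,0,0,0,-0.43,-1.88,0.5],[0,0,0,0,-0.61,-2.51,0.5],[0,0,0,0,-0.81,-3.12,0.5],[0,0,0,0,-1.02,-3.73,0.5],[0,0,0,0,-1.25,-4.33,0.5],[0,0,0,0,-1.49,-4.92,0.5]]]}}

```text
clock: 19.17
tool_pos: [0.5923, 0.0071, 0.1994]
orientation: [-155.0, 0.2, -99.8]
force: [14.5, -3.5, -10.0]
opening: 0.0135
gripper_force: 30.0
```

Request:
{"api": "play_rows", "payload": {"commands": [[[0,0,0,0,0,0,0.5],[0,0,0,0,0,0,0.5],[0,0,0,0,0,0,0.5],[0,0,0,0,0,0,0.5],[0,0,0,0,0,0,0.5],[0,0,0,0,0,0,0.5]]]}}

```text
clock: 19.67
tool_pos: [0.5922, 0.0071, 0.199]
orientation: [-155.0, 0.1, -99.8]
force: [12.8, -2.8, -8.0]
opening: 0.0125
gripper_force: 30.0
```

```bash
python3 - <<'E'
from fit import *
o=ctrl.get_obs();print(o["tool_pos"],o["orientation"],o["force"],o["opening"],o["gripper_force"])
p=snap("scene");save(p,"s3.png");print([ (d["bbox"],d["conf"]) for n in("pointer","handle") for d in ctrl.find_in(p,n)])
v=[.5783,.0095,-.163];a0=np.arctan2(.139-.245,.022-.225)
for a in(.35,.45,.55): print(a,[proj(p,W(v,(.225+.229*np.cos(a0-a),y,.245+.229*np.sin(a0-a)))).round(1) for y in(.055,-.055)],[proj(p,W(v,(.225-.21*np.cos(.666-a),y,.245-.21*np.sin(.666-a)))).round(1) for y in(.172,-.172)])
a=cv2.imread('pics/s3.png')[190:340,220:470];cv2.imwrite('pics/s3c.png',cv2.resize(a,None,fx=3.2,fy=3.2,interpolation=cv2.INTER_CUBIC))
E
```

```text
[0.5922 0.0071 0.199 ] [-155.0162    0.1482  -99.7726] [12.7859 -2.786  -8.0386] 0.012530063641816247 29.987923800945282
[([262.8, 219.3, 182.2, 118.0], 0.78), ([257.3, 222.8, 189.2, 114.9], 0.57), ([239.5, 206.9, 221.2, 200.0], 0.32)]
0.35 [array([349.8, 231.2]), array([305.4, 244.1])] [array([398.4, 235.8]), array([261.3, 277. ])]
0.45 [array([349.8, 224. ]), array([304.8, 236.9])] [array([398.3, 228.6]), array([259.6, 269.8])]
0.55 [array([350.1, 217.3]), array([304.5, 230.3])] [array([398.5, 221.7]), array([258.2, 262.9])]
```

View pics/s3c.png

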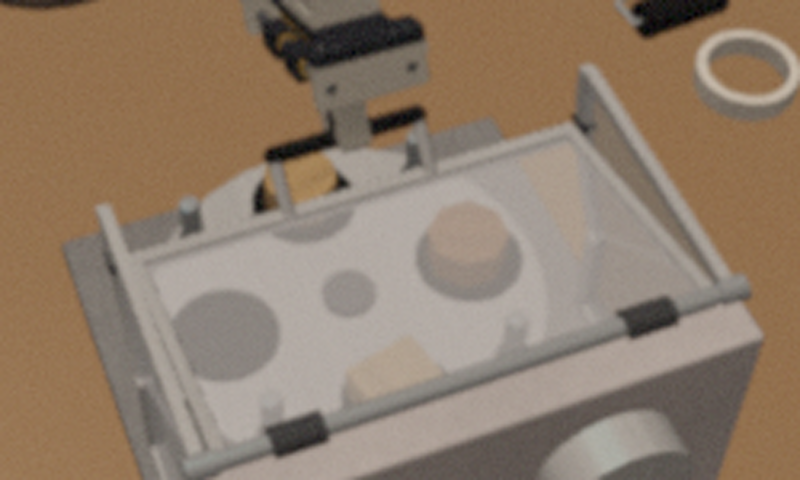

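This is the tenth and last picture. It shows the bar ends at full-frame (305,238.4) and (351.3,226.6), which puts the visor at about 0.42 rad, slightly under the mark. I'll lift by 0.025 rad more, then check numerically with bright/dark bar pixels.

Request:
{"api": "play_rows", "payload": {"commands": [[[0,0,0,0,-0.1,-0.3,0.5],[0,0,0,0,-0.2,-0.55,0.5],[0,0,0,0,-0.2,-0.55,0.5],[0,0,0,0,-0.2,-0.55,0.5],[0,0,0,0,-0.2,-0.55,0.5],[0,0,0,0,-0.2,-0.55,0.5]]]}}

```text
clock: 20.32
tool_pos: [0.592, 0.0071, 0.205]
orientation: [-155.0, 0.1, -99.8]
force: [15.1, -3.9, -10.3]
opening: 0.0129
gripper_force: 30.0
```

```bash
python3 - <<'E'
from fit import *
o=ctrl.get_obs();print(o["clock"],o["tool_pos"],o["force"],o["opening"],o["gripper_force"])
p=snap("scene");v=[.5783,.0095,-.163];a0=np.arctan2(.139-.245,.022-.225)
g0=cv2.cvtColor(cv2.imread('pics/scene0.png'),cv2.COLOR_BGR2GRAY);g=cv2.cvtColor(p["color"],cv2.COLOR_RGB2GRAY)
def dark(img,c,a):
    # darkness profile: bar parts either side of fingers at visor angle a
    s=[]
    for y in np.r_[np.linspace(-.045,-.018,8),np.linspace(.018,.045,8)]:
        q=proj(p,W(v,(.225+.229*np.cos(a0-a),y,.245+.229*np.sin(a0-a))))
        s.append(cv2.getRectSubPix(img,(1,1),tuple(map(float,q)))[0,0])
    return np.mean(s)
for img,lo,hi in((g0,-.1,.1),(cv2.cvtColor(cv2.imread('pics/s3.png'),cv2.COLOR_BGR2GRAY),.3,.6),(g,.3,.6)):
    A=np.arange(lo,hi,.01);s=np.array([dark(img,p,a) for a in A]);w=np.clip(s.min()+45-s,0,None);print('min',A[s.argmin()].round(3),'centroid',(A@w/w.sum()).round(3),s[::2].round(0))
E
```

```text
20.3167 [0.592  0.0071 0.205 ] [ 15.1009  -3.8732 -10.2782] 0.012901457760036842 29.986078441143036
min -0.01 centroid -0.006 [128. 147. 156. 123.  34.  23.  76. 140. 118.  93.]
min 0.43 centroid 0.432 [138. 134. 129. 127. 110.  58.  25.  26.  46.  90. 114. 117. 116. 115.
 114.]
min 0.45 centroid 0.456 [138. 134. 129. 127. 126. 113.  66.  26.  26.  38.  77. 110. 117. 117.
 116.]
```

The visor now measures about 0.455 rad. The same method reads −0.006 when it is shut. It is held at 30 N and still, so I'm handing in.

```bash
python3 -c "
from plant import ctrl
print(ctrl.close_job())"
```

```text
the job is handed in; nothing more can be done
None
```

The turntable has clicked one quarter turn anticlockwise, bringing the square box into the booth. The visor is held at about 0.455 rad (mark 0.45) with 30 N of grip; the job is handed in, but the hand-in call returned no verdict.

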